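# Start the home-built record player under its push-latch flap

## Task

Press the latched flap on the home-built record player so that it pops open by itself, push the round button under it all the way down and let it come back up (leave the square button alone), then press the flap down again so that it latches shut and stays shut by itself. Only press and push with the fingers; do not lift or shift any of the things lying about.

Things in the scene. Friction and masses are not known exactly. Their poses are not given: they have to be found in the camera images.
- player: The record player: a fixed fibreboard plinth 40 mm high, 260 mm along its x and 420 mm along its y (y from -90 to +330 mm), its round platter centred at y = +215 mm (radius 96 mm, top 52 mm above the table). Origin: on the table, under the middle of the flap unit. x points away from the robot at yaw 0, z up.
- flap (a joint): Angle of the flap, rad: 0 latched shut and level, down to -0.06 when pressed in past that, 1.1 fully open. Plain fibreboard cover 120 mm (player x) by 136 mm (player y), 6 mm thick, top 72 mm above the table when shut, 10 mm skirts on its free sides. Hinged at its far edge (player x +55 mm); the near edge rises. Shut, pulling does not open it. It springs open in about 1 s.
- flap_mark (a point): Centre of the engraved ring (27 mm across) on the flap's top, 100 mm from the hinge line, 20 mm from the free edge: press here. Push-push latch: from shut, press to the stop (6 mm; 4 N, more at the stop), let go: it opens. From fully open, push its outer face (not its upright lip, which jams) down past level to the same stop (4 N here, 8 N half-way to the hinge), let go: it stays shut.
- flap_hinge (a point): Middle of the flap's hinge line, 66 mm above the table (level of the flap's underside when shut); the hinge runs along player y. Fully open, the flap leans back only to 1.1 rad: its outer face is 150 mm above the table 37 mm from the hinge line, its lip 50 mm from the hinge line and 175 mm up.
- round_top (a point): Centre of the top of the round button: black cap 26 mm across, 10 mm proud of a grey 34 mm square base. Hidden until the flap opens. Top 58 mm above the table, level with the wooden curb (110 x 120 mm) round both buttons; 85 mm from the hinge line, 27 mm left or right of the middle. The open flap's lip hangs 62 mm from the hinge line, 160 mm above the table: lean the gripper away from it.
- round_button (a joint): Travel of the round button, m: 0 up, 0.005 fully down (about 5 N); springs back when released.
- square_top (a point): Centre of the upper face of the square button, 26 mm square, otherwise just like the round one, beside it 54 mm away (which is left and which right varies). Not to be pressed.
- square_button (a joint): Travel of the square button, m: 0 up, 0.005 fully down.
- glue_bottle: White glue bottle with orange cap, 38 mm in diameter, 100 mm high, standing loose on the plinth between flap and platter. Origin: centre of its underside.
- offcut: Loose fibreboard offcut 50 x 30 x 12 mm lying on the plinth beyond the flap. Origin: centre of its underside.
- spacer: Loose aluminium spacer, 26 mm in diameter, 30 mm high, standing on the plinth's near part beside the flap. Origin: centre of its underside.
- tape_roll: Loose roll of tape, 90 mm across, 24 mm high, lying on the table. Origin: centre of its underside.
- bar_clamp: Loose bar clamp, 240 mm long, lying on the table to the right. Origin: underside, middle of the bar.
- screwdriver: Loose screwdriver lying on the table. Origin: centre of its underside.
- glue_small: Small loose blue glue bottle, 32 mm in diameter, 75 mm high, standing on the table. Origin: centre of its underside.

How it is judged (in metres and radians):
On the way, in this order (a step that is already met when the one before it is completed fails the run):
1. the flap, pressed, has popped fully open (value of joint flap above 0.95 rad), for 0.1 s.
2. the round button is pushed all the way down while the flap is open (value of joint round_button above 0.004 m and value of joint flap above 0.5 rad), for 0.04 s.
3. the round button is let up again (value of joint round_button below 0.001 m), for 0.1 s.
At the end, for the whole second after the job is handed in: the flap rests latched shut by itself, within 0.03 rad of level, and the round button is up again (value of joint flap between -0.03 and 0.03 rad and velocity of joint flap below 0.05 rad/s and value of joint round_button below 0.001 m); the robot touches nothing.
It fails at once if the square button is pressed (value of joint square_button above 0.003 m).
It fails at once if a loose thing standing on the player (glue bottle, offcut, spacer) is lifted, knocked over or shifted by more than 25 mm (distance of any of glue_bottle, offcut, spacer from where it was at the start of the episode above 0.025 m or angle between any of glue_bottle, offcut, spacer's own z axis and vertical above 0.5 rad).
It fails at once if a loose thing on the table is lifted, knocked over or shifted by more than 25 mm (distance of any of tape_roll, bar_clamp, screwdriver, glue_small from where it was at the start of the episode above 0.025 m).
It also fails if it takes over 64 s, if anything falls off the work surface, if the arm or the gripper's body presses on something with over 40 N, if the wrist force passes 120 N, or if a joint passes its speed limit or range.

## Robot

A 6-joint arm with a two-finger parallel gripper is mounted at the origin on the work surface. World frame = base frame: x ahead of the robot, y to its left, z up, the work surface at z = 0. Lengths are in mm, angles in rad, forces in N, time in s.
With the tool pointing down it reaches from about 300 to 775 mm from the base axis. Payload 14.6 kg.
Tool frame: the origin (TCP) lies midway between the tips of the shut fingers; the grasp point (between the pads) lies 19 mm behind it (pinch_z is the distance from the TCP to the grasp point, in mm); z points along the fingers, y is the direction in which the jaws open and shut (so a half turn about z gives the same grasp; the last joint's range is limited). The gripper opens to 94 mm and grips with 3 to 60 N. Pads are 16 mm wide; open, the fingers measure 119 mm over their backs; the gripper's body (75 mm by 177 mm) begins 78 mm behind the grasp point.
Start: joints at [1.257, 0.3, 1.521, -0, 1.321, -0.067], TCP at [134.364, 533.325, 205.446] pointing down, gripper open.
Joint ranges: [-3.03, 3.03], [-0.79, 2.21], [0.23, 2.52], [-1.04, 4.18], [0, 3.07], [-2.55, 2.55]. Speed limits (rad/s): [2.22, 2.22, 2.57, 3.14, 3.14, 3.14].

## Interface

Orientations are given as [roll, pitch, yaw] about the fixed x, y, z axes, in that order (R = Rz(yaw) Ry(pitch) Rx(roll)).
In Python, from cell import read_state, camera, sign_off, pinch_z gives the robot as it stands. The module is installed in compiled form; this text tells all that it offers.
- The arm moves only by the tool servo_tool, never from a script. Its argument "series" is a list of rows, each a list of 6 numbers: the shift along the tool's x, y, z in cm, then the turn, a rotation vector about the tool's x, y, z in rad. In form: [[tx, ty, tz, rx, ry, rz], ...]. A call has exactly 10 rows; each row is the pose to reach, as a shift and turn from the pose commanded when the call began, along the tool's axes at that moment; what a row does not reach only later rows make up. A row lasts 1/12 s, in which the tool goes at most 41.7 mm and 7.16 degrees, less where a joint would pass 70% of its speed; a pose out of reach is approached as far as the arm can. A call with a gripper value outside its range is refused whole. "gripper" is the finger opening in cm, from 0 to 9.4, set as the call begins (left out, the last holds). The fingers move at their own pace and stop on an object; "grip_force" is the grip in N (left out, the last holds). Time passes only in rows, so rows that repeat a pose let the fingers close, or fill a call up. It gives the time, the measured TCP pose, the force and the opening at its end, in the units of the state.
- read_state(): the state, without advancing time (a new reading comes with each control period).
- camera(name): name is "side" or "top"; returns a dict with "pixels" (420x560x3 uint8, red, green, blue), "fx", "fy", "cx", "cy" (pixels), "pose" (4x4, takes a point from camera to world coordinates). Camera axes: x right, y down, z forward; pixel columns grow to the right and rows downward; lengths in mm; the calibration is good to about 2 mm. A picture is of the moment at which its call begins. There is no depth.
- sign_off(): hands the job in, once; it reports no verdict.
The state is a dict: "clock": time; "joints": joint angles; "qd": joint speeds; "effort": joint torques, N m; "eef_pos": TCP position; "eef_rot": TCP orientation; "wrist_force": force on the tool from outside, world axes, zero at the start; "moment": the same for the moment, N m; "finger_gap": finger opening in mm.
Only numpy, scipy, OpenCV 4.12 (cv2) and the standard library are available. Lean on these libraries where they do the work, as an engineer would, in place of code of your own. Each camera call takes 0.05 s, during which the arm holds its last target.

## Working session

There is one attempt and no reset: what is moved stays moved. The work goes in short steps, Python scripts to look and compute and a tool call to move; the robot and the scene stay as the last step left them, time stands still between calls to the robot, and variables do not carry over. Pictures are saved under pics/ and viewed, and the job is handed in when it is done.

Besides the shell and the picture viewer there is one more tool, called after "Call:" as name(argument=value, ...), one argument or row to a line, values as JSON. servo_tool: Moves the arm, as the interface text tells. Its arguments: {"type":"object","properties":{"series":{"type":"array"},"gripper":{"type":"number"},"grip_force":{"type":"number"}},"required":["series"]}

```bash
mkdir -p pics
python3 - <<'E'
from cell import *
import cv2
s=read_state();print(s,pinch_z)
for n in("top","side"):
    c=camera(n);cv2.imwrite(f"pics/{n}0.png",c["pixels"][:,:,::-1]);print(n,c["fx"],c["fy"],c["cx"],c["cy"],c["pose"])
E
```

```text
{'clock': 0.0, 'joints': array([ 1.25742531e+00,  3.00427019e-01,  1.52156069e+00, -2.92021404e-05,
        1.32071154e+00, -6.66247719e-02]), 'qd': array([-0.00035776, -0.00030784, -0.00037303,  0.00097064,  0.00046682,
        0.00040282]), 'effort': array([-6.26642377e-04, -5.31805372e+01, -3.52734089e+01,  7.08121830e-02,
        2.44405976e-02, -4.51423125e-05]), 'eef_pos': array([134.28147027, 533.09032535, 204.91913865]), 'eef_rot': array([-3.14048663e+00, -4.54494417e-05,  2.89485362e+00]), 'wrist_force': array([-0.35642715, -0.58389421,  0.06781355]), 'moment': array([-0.01143059,  0.01311897, -0.03460846]), 'finger_gap': 94.14224022702261} 18.8
top 403.262370161359 403.262370161359 279.2082820935702 214.55852414595026 [[ 2.23521975e-02 -9.91588706e-01  1.27484184e-01  4.21207426e+02]
 [-9.99488372e-01 -1.92459586e-02  2.55458061e-02 -4.67697379e+01]
 [-2.28773775e-02 -1.27989964e-01 -9.91511571e-01  1.06663563e+03]
 [ 0.00000000e+00  0.00000000e+00  0.00000000e+00  1.00000000e+00]]
side 397.96808812698305 397.96808812698305 277.2878201135241 210.23525918415424 [[-9.23741897e-01 -2.31984000e-01  3.04769308e-01  2.44294894e+02]
 [-3.82797484e-01  5.32324832e-01 -7.55047256e-01  6.99546042e+02]
 [ 1.29226122e-02 -8.14133709e-01 -5.80533642e-01  6.53743561e+02]
 [ 0.00000000e+00  0.00000000e+00  0.00000000e+00  1.00000000e+00]]
```

View pics/top0.png

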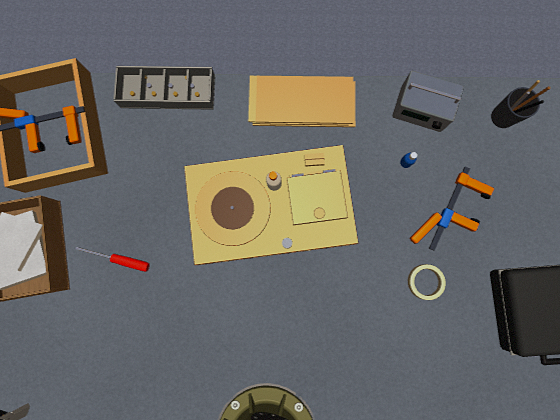

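View pics/side0.png

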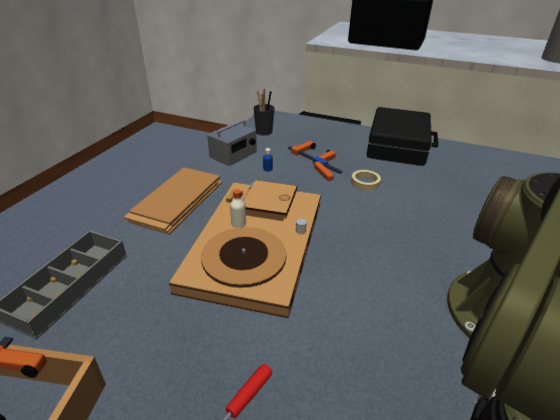

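The top view shows the plinth corners at about (186,166), (344,146), (357,241) and (195,264). The flap spans (288–347, 170–224) with the ring mark at about (319,213), and the bottle is at (273,179). The spacer is at (287,243) and the offcut at (315,160).

```bash
cat > h.py <<'E'
import numpy as np, cv2
from cell import *
def ray(c,u,v,z):
    P=c["pose"];d=P[:3,:3]@np.array([(u-c["cx"])/c["fx"],(v-c["cy"])/c["fy"],1]);o=P[:3,3]
    return o+d*(z-o[2])/d[2]
def proj(c,p):
    P=c["pose"];q=P[:3,:3].T@(np.array(p)-P[:3,3]);return c["fx"]*q[0]/q[2]+c["cx"],c["fy"]*q[1]/q[2]+c["cy"]
E
python3 - <<'E'
from h import *
c=camera("top")
im=cv2.cvtColor(c["pixels"],cv2.COLOR_RGB2BGR)
hsv=cv2.cvtColor(im,cv2.COLOR_BGR2HSV)
m=cv2.inRange(hsv,(15,60,120),(35,255,255))
m=cv2.morphologyEx(m,cv2.MORPH_CLOSE,np.ones((15,15)))
cs,_=cv2.findContours(m,0,2)
for k in cs:
    r=cv2.minAreaRect(k)
    if cv2.contourArea(k)<5000: continue
    b=cv2.boxPoints(r);print(r,b)
    for u,v in b: print(ray(c,u,v,40)[:2].round(1))
crop=im[140:260,270:370];cv2.imwrite("pics/crop0.png",cv2.resize(crop,None,fx=5,fy=5,interpolation=cv2.INTER_CUBIC)[:600])
s=camera("side");im=cv2.cvtColor(s["pixels"],cv2.COLOR_RGB2BGR)
crop=im[170:250,210:330];cv2.imwrite("pics/crop1.png",cv2.resize(crop,None,fx=6,fy=6,interpolation=cv2.INTER_CUBIC)[:600])
E
```

```text
((269.4039611816406, 204.7794647216797), (100.114013671875, 164.8742218017578), 82.40535736083984) [[181.07428 166.05675]
 [344.5022  144.26637]
 [357.73364 243.50218]
 [194.30573 265.29254]]
[676.5 240. ]
[ 741.9 -187. ]
[ 483.2 -220.9]
[419.2 192.3]
((301.71173095703125, 100.50249481201172), (107.1690673828125, 49.99654769897461), 0.6740368604660034) [[247.83684  124.868675]
 [248.42497   74.87559 ]
 [355.5866    76.136314]
 [354.99847  126.1294  ]]
[791.   68.1]
[930.8  71.1]
[ 930.4 -216.3]
[ 791.6 -214.5]
```

View pics/crop0.png

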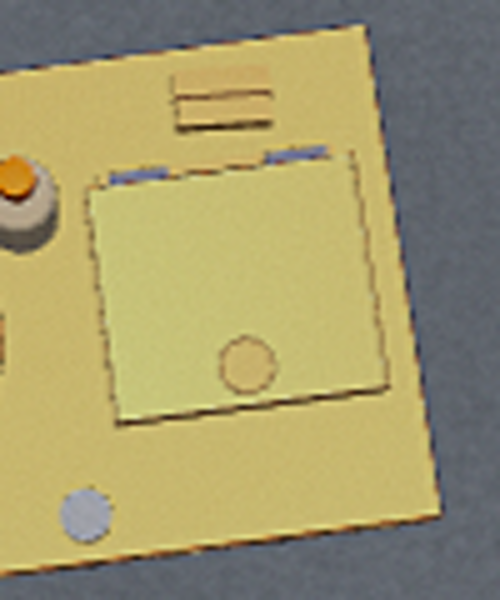

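View pics/crop1.png

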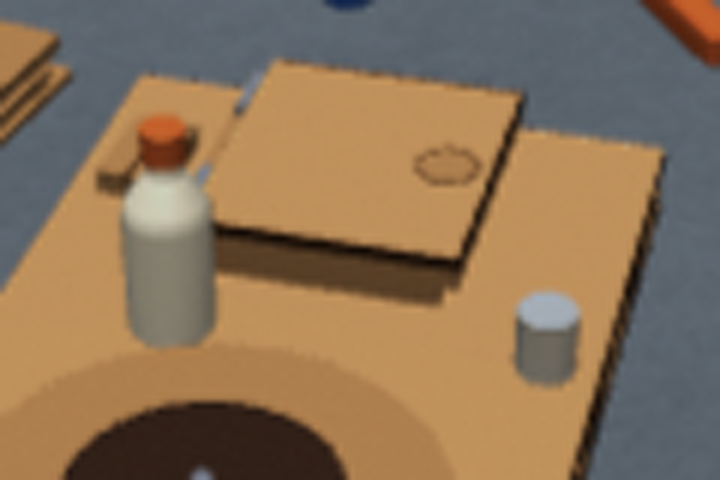

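The crop (5x) gives flap corners at about (288.2,177.2), (340.4,171), (347.6,217.6) and (293.6,224.6), with the ring at (319.4,213). In the side view the ring is at about (284.7,197.7).

Run:
```python
from h import *
t=camera("top");s=camera("side")
F=[ray(t,270+u/5,140+v/5,72)[:2] for u,v in [(91,186),(352,155),(388,388),(118,423)]];print(np.round(F,1))
print("mark",ray(t,319.4,213,72).round(1),ray(s,284.7,197.7,72).round(1))
Fs=[ray(s,210+u/6,170+v/6,72)[:2] for u,v in [(278,62),(522,95),(460,262),(213,222)]];print(np.round(Fs,1))
print("spacer",ray(t,270+86/5,140+515/5,70).round(1), "bottle cap",ray(t,270+14/5,140+178/5,140).round(1))
for F in (F,Fs):
    F=np.array(F)
    e=F.mean(0); print(e)
F=np.array([ray(t,270+u/5,140+v/5,72)[:2] for u,v in [(91,186),(352,155),(388,388),(118,423)]])
for a,b in((0,1),(3,2)): d=F[a]-F[b];print("yaw from y",np.arctan2(-d[0],d[1]),np.linalg.norm(d))
for a,b in((3,0),(2,1)): d=F[b]-F[a];print("yaw from x",np.arctan2(d[1],d[0]),np.linalg.norm(d))
F=np.array([ray(t,u,v,40)[:2] for u,v in [(343.2,146.3),(358,243)]]);d=F[0]-F[1];print(F,np.arctan2(d[1],d[0]),np.linalg.norm(d))
print(read_state()["clock"])
```

```text
[[ 644.3  -41.7]
 [ 662.5 -172.5]
 [ 544.8 -190.6]
 [ 524.7  -57.4]]
mark [ 554.9 -120.9   72. ] [ 553.6 -117.4   72. ]
[[ 659.1 -167.3]
 [ 544.2 -185.9]
 [ 522.7  -52.8]
 [ 629.2  -37.9]]
spacer [478.9 -42.4  70. ] bottle cap [632.3  -5.8 140. ]
[ 594.06323909 -115.53968874]
[ 588.8118064  -110.96449006]
yaw from y 0.13790736194530903 132.11474733117362
yaw from y 0.1495749897022585 134.77046942843228
yaw from x 0.13062688720385057 120.61823132429822
yaw from x 0.15276144142141512 119.0557528500124
[[ 736.40099865 -183.6580619 ]
 [ 484.4560839  -221.54901554]] 0.14927506183682335 254.77826523774547
0.3
```

```bash
cat >> h.py <<'E'
from scipy.spatial.transform import Rotation as Ro
PY=0.147; M=np.array([554.5,-119.5,72.]); ex=np.array([np.cos(PY),np.sin(PY),0]); ey=np.array([-np.sin(PY),np.cos(PY),0]); ez=np.array([0,0,1.])
H=M+100*ex; H[2]=0   # hinge line foot
def W(x,y,z): return H+x*ex+y*ey+z*ez   # rel. hinge middle
def Rt(tilt,yaw=PY): # tilt>0: tip forward (away), body leans to robot
    zt=np.sin(tilt)*ex-np.cos(tilt)*ez; yt=ey; xt=np.cross(yt,zt)
    return Ro.from_matrix(np.c_[xt,yt,zt])
def cur():
    s=read_state(); return s["eef_pos"],Ro.from_euler("xyz",s["eef_rot"])
def rel(p,R):
    p0,R0=cur(); return np.r_[R0.inv().apply(p-p0)/10,(R0.inv()*R).as_rotvec()].round(3)
E
python3 - <<'E'
from h import *
print(rel(W(-100,0,205),Rt(0)))
print("round cands",W(-85,27,58),W(-85,-27,58))
E
```

```text
[-5.6689e+01 -5.3031e+01  4.5000e-02 -0.0000e+00 -0.0000e+00 -3.9400e-01]
round cands [565.38350305 -90.59412929  58.        ] [ 573.29294522 -144.01173617   58.        ]
```

Call:
servo_tool(
  series=[
    [-2.8,-2.6,0,0,0,-0.02],
    [-5.6,-5.2,0,0,0,-0.04],
    [-8.4,-7.9,0,0,0,-0.06],
    [-11.2,-10.5,0,0,0,-0.08],
    [-14,-13.1,0,0,0,-0.1],
    [-16.8,-15.7,0,0,0,-0.12],
    [-19.6,-18.3,0,0,0,-0.14],
    [-22.4,-21,0,0,0,-0.16],
    [-25.2,-23.6,0,0,0,-0.18],
    [-28,-26.2,0,0,0,-0.2],
  ],
  gripper=0,
)

```text
clock: 1.13
eef_pos: [342.4, 209.1, 205.7]
eef_rot: [3.141, 0.001, 3.096]
wrist_force: [0.4, 0.4, 0.2]
finger_gap: 30.7
```

Run:
```python
from h import *
print(rel(W(-100,0,205),Rt(0)),read_state())
```

```text
[-2.2686e+01 -3.1861e+01  7.0000e-02  0.0000e+00  1.0000e-03 -1.9300e-01] {'clock': 1.1333, 'joints': array([ 4.56925891e-01, -4.03049657e-02,  1.90492924e+00,  6.19638482e-06,
        1.27632333e+00, -1.06821936e+00]), 'qd': array([-1.14562361e+00, -9.37114802e-03,  5.90610434e-03, -1.01608642e-03,
       -1.38103158e-03, -1.37614380e+00]), 'effort': array([ 9.46991891e+00, -3.37623203e+01, -3.32534337e+01,  7.02937614e-03,
        2.53101792e-01,  2.91418053e+00]), 'eef_pos': array([342.41987788, 209.12815604, 205.66927429]), 'eef_rot': array([3.14127674e+00, 5.62431196e-04, 3.09593970e+00]), 'wrist_force': array([0.42589722, 0.43100631, 0.21763409]), 'moment': array([ 0.02672343, -0.03396183,  0.0469967 ]), 'finger_gap': 30.749773677805194}
```

Call:
servo_tool(
  series=[
    [-2.4,-3.3,0,0,0,-0.02],
    [-4.8,-6.6,0,0,0,-0.04],
    [-7.2,-10,0,0,0,-0.06],
    [-9.6,-13.3,0,0,0,-0.08],
    [-12,-16.6,0,0,0,-0.1],
    [-14.4,-20,0,0,0,-0.12],
    [-16.8,-23.3,0,0,0,-0.14],
    [-19,-26.5,0,0,0,-0.16],
    [-20.8,-29.3,0,0,0,-0.18],
    [-21.7,-31,0,0,0,-0.19],
  ],
)

```text
clock: 1.97
eef_pos: [545.2, -111.9, 204.9]
eef_rot: [-3.141, -0.0, -2.999]
wrist_force: [-0.6, 0.8, -0.5]
finger_gap: 0.2
```

Run:
```python
from h import *
print(rel(W(-100,0,85),Rt(0)),read_state()["joints"])
```

```text
[-8.1900e-01 -8.8400e-01  1.1994e+01 -0.0000e+00 -0.0000e+00 -4.0000e-03] [-2.68111734e-01  3.15051945e-01  1.50243947e+00 -2.60023314e-04
  1.32436252e+00 -1.98143915e+00]
```

Next I descend to about 13 mm above the flap, then check position with a view.

Call:
servo_tool(
  series=[
    [-0.4,-0.4,2,0,0,0],
    [-0.6,-0.6,4,0,0,0],
    [-0.6,-0.6,6.5,0,0,0],
    [-0.6,-0.6,9,0,0,0],
    [-0.6,-0.6,11,0,0,0],
    [-0.6,-0.6,12,0,0,0],
    [-0.6,-0.6,12,0,0,0],
    [-0.6,-0.6,12,0,0,0],
    [-0.6,-0.6,12,0,0,0],
    [-0.6,-0.6,12,0,0,0],
  ],
)

```text
clock: 2.8
eef_pos: [551.6, -114.2, 86.9]
eef_rot: [-3.141, 0.002, -2.998]
wrist_force: [0.1, 0.2, 0.2]
finger_gap: 0.7
```

Run:
```python
from h import *
print(rel(W(-100,0,66),Rt(0)),read_state()["wrist_force"])
im=cv2.cvtColor(camera("side")["pixels"],cv2.COLOR_RGB2BGR)[110:260,170:370]
cv2.imwrite("pics/s1.png",cv2.resize(im,None,fx=4,fy=4,interpolation=cv2.INTER_CUBIC))
```

```text
[-2.090e-01 -5.660e-01  2.088e+00 -1.000e-03  2.000e-03 -4.000e-03] [0.07249344 0.19093065 0.207532  ]
```

View pics/s1.png

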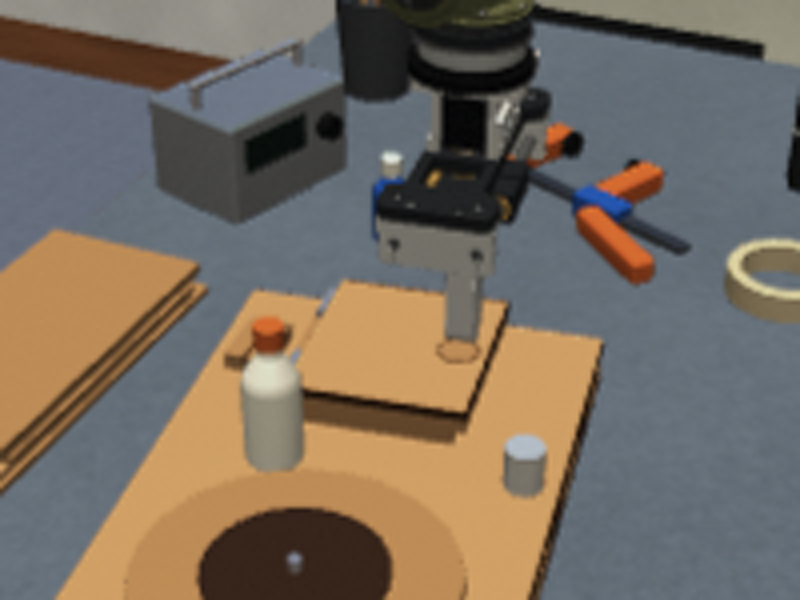

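The fingertip sits right over the ring (crop about (458,350)). Pressing now.

Call:
servo_tool(
  series=[
    [-0.2,-0.5,0.6,0,0,0],
    [-0.2,-0.5,1.1,0,0,0],
    [-0.2,-0.5,1.4,0,0,0],
    [-0.2,-0.5,1.6,0,0,0],
    [-0.2,-0.5,1.8,0,0,0],
    [-0.2,-0.5,2,0,0,0],
    [-0.2,-0.5,2.2,0,0,0],
    [-0.2,-0.5,2.25,0,0,0],
    [-0.2,-0.5,2.25,0,0,0],
    [-0.2,-0.5,2.25,0,0,0],
  ],
)

```text
clock: 3.68
eef_pos: [553.9, -119.1, 65.0]
eef_rot: [-3.14, 0.001, -2.998]
wrist_force: [-10.2, -1.9, 23.5]
finger_gap: 0.8
```

Contact force is 23.5 N, so the flap is at its stop. Retreating upward.

Call:
servo_tool(
  series=[
    [0,0,-2,0,0,0],
    [0,0,-6,0,0,0],
    [0,0,-10,0,0,0],
    [0,0,-14,0,0,0],
    [0,0,-17,0,0,0],
    [0,0,-18,0,0,0],
    [0,0,-18,0,0,0],
    [0,0,-18,0,0,0],
    [0,0,-18,0,0,0],
    [0,0,-18,0,0,0],
  ],
)

```text
clock: 4.52
eef_pos: [553.1, -118.5, 240.9]
eef_rot: [3.14, -0.003, -2.998]
wrist_force: [0.1, -0.1, 0.7]
finger_gap: 0.5
```

Run:
```python
from h import *
for n in("side","top"):
    im=cv2.cvtColor(camera(n)["pixels"],cv2.COLOR_RGB2BGR)
    im=im[110:260,170:370] if n=="side" else im[130:280,200:400]
    cv2.imwrite(f"pics/{n}2.png",cv2.resize(im,None,fx=4,fy=4,interpolation=cv2.INTER_CUBIC))
```

```text
(no output)
```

View pics/side2.png

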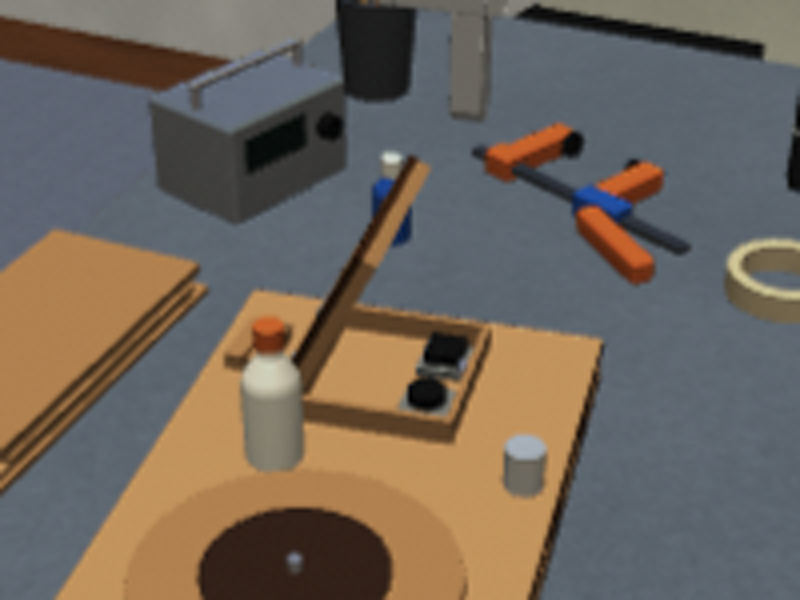

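View pics/top2.png

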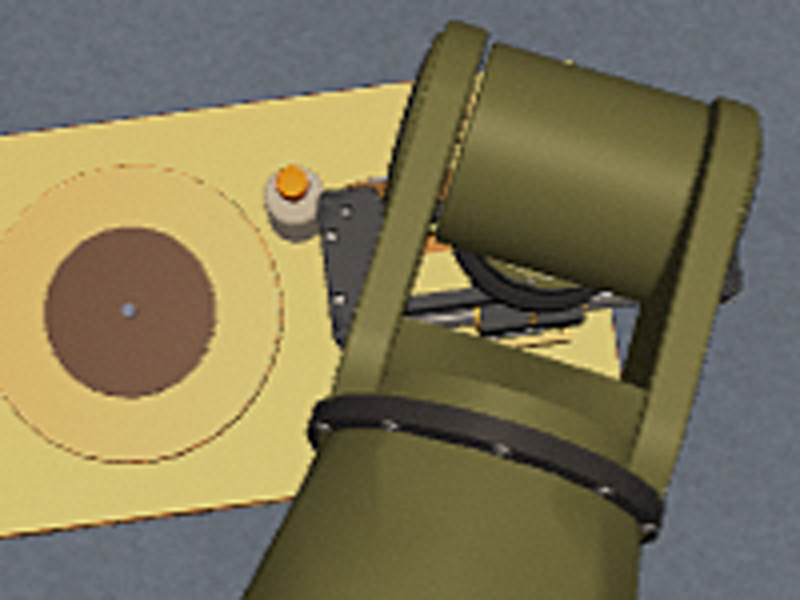

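The flap is open. In the side crop the round button top is at about (428,387), which is pixel (277,206.7). The square one is at (447,347), pixel (281.7,196.7). So the round button is on the left (+y) side.

Run:
```python
from h import *
s=camera("side")
print(ray(s,277,206.7,58),ray(s,281.7,196.7,58),W(-85,27,58),W(-85,-27,58))
print("prox", rel(W(-110,27,180),Rt(0.5)))
p=read_state();print(p["eef_pos"],p["joints"])
```

```text
[563.82496768 -89.67115445  58.        ] [ 570.26424556 -138.39123532   58.        ] [565.38350305 -90.59412929  58.        ] [ 573.29294522 -144.01173617   58.        ]
prox [ 9.050e-01  2.590e+00  6.194e+00 -0.000e+00 -5.020e-01 -4.000e-03]
[ 553.40588578 -118.62804749  241.90849242] [-2.75887837e-01  3.11873993e-01  1.42057932e+00  2.43633945e-05
  1.41081165e+00 -1.98988172e+00]
```

Call:
servo_tool(
  series=[
    [0.3,0.6,0.5,0,-0.08,0],
    [0.5,1.2,1,0,-0.18,0],
    [0.7,1.8,1.5,0,-0.28,0],
    [0.9,2.3,2,0,-0.38,0],
    [0.9,2.6,2.5,0,-0.46,0],
    [0.9,2.6,3,0,-0.5,0],
    [0.9,2.6,3,0,-0.5,0],
    [0.9,2.6,3,0,-0.5,0],
    [0.9,2.6,3,0,-0.5,0],
    [0.9,2.6,3,0,-0.5,0],
  ],
)

```text
clock: 5.5
eef_pos: [541.5, -94.3, 213.4]
eef_rot: [-3.141, 0.499, -2.998]
wrist_force: [0.2, -0.5, -0.3]
finger_gap: 0.3
```

Run:
```python
from h import *
for z,x in((110,-105),(70,-80),(57,-80),(55,-80)):print(z, rel(W(x,27,z),Rt(0.5)))
print(read_state()["joints"])
```

```text
110 [ 4.587e+00  2.200e-02  9.270e+00 -2.000e-03 -1.000e-03 -3.000e-03]
70 [ 4.3080e+00  3.2000e-02  1.3979e+01 -2.0000e-03 -1.0000e-03 -3.0000e-03]
57 [ 4.931e+00  3.200e-02  1.512e+01 -2.000e-03 -1.000e-03 -3.000e-03]
55 [ 5.0270e+00  3.2000e-02  1.5296e+01 -2.0000e-03 -1.0000e-03 -3.0000e-03]
[-0.35198406  0.05053823  1.87534386  0.32441049  0.79490057 -2.24518353]
```

Call:
servo_tool(
  series=[
    [1.5,0,2,0,0,0],
    [3,0,4.5,0,0,0],
    [4.3,0,7,0,0,0],
    [4.5,0,9,0,0,0],
    [4.4,0,11,0,0,0],
    [4.3,0,12.5,0,0,0],
    [4.3,0,13.5,0,0,0],
    [4.3,0,14,0,0,0],
    [4.3,0,14,0,0,0],
    [4.3,0,14,0,0,0],
  ],
)

```text
clock: 6.33
eef_pos: [570.2, -90.1, 69.9]
eef_rot: [-3.141, 0.5, -2.998]
wrist_force: [0.5, 0.4, 0.2]
finger_gap: 0.5
```

Run:
```python
from h import *
im=cv2.cvtColor(camera("side")["pixels"],cv2.COLOR_RGB2BGR)[110:260,170:370]
cv2.imwrite("pics/s3.png",cv2.resize(im,None,fx=4,fy=4,interpolation=cv2.INTER_CUBIC))
for z,x in((57,-80),(55,-80)):print(z, rel(W(x,27,z),Rt(0.5)))
```

```text
57 [ 6.270e-01  3.000e-02  1.169e+00 -2.000e-03  1.000e-03 -3.000e-03]
55 [ 7.230e-01  3.000e-02  1.344e+00 -2.000e-03  1.000e-03 -3.000e-03]
```

View pics/s3.png

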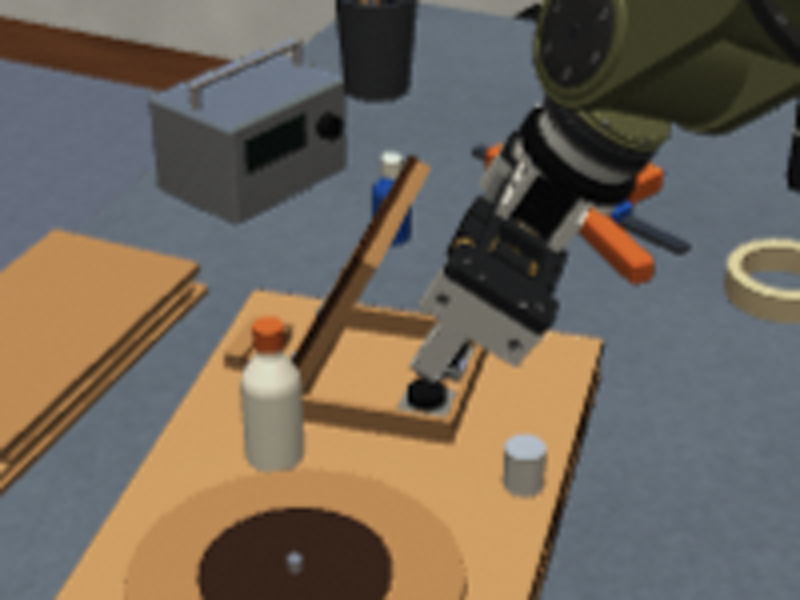

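The fingertip hovers over the round cap (crop (428,380)), and the body is clear of the flap lip and the curb. Pressing straight down.

Call:
servo_tool(
  series=[
    [0.1,0,0.25,0,0,0],
    [0.25,0,0.5,0,0,0],
    [0.35,0,0.7,0,0,0],
    [0.45,0,0.85,0,0,0],
    [0.53,0,1,0,0,0],
    [0.6,0,1.12,0,0,0],
    [0.66,0,1.23,0,0,0],
    [0.7,0,1.3,0,0,0],
    [0.7,0,1.3,0,0,0],
    [0.7,0,1.3,0,0,0],
  ],
)

```text
clock: 7.22
eef_pos: [570.8, -90.2, 56.1]
eef_rot: [-3.141, 0.502, -2.998]
wrist_force: [-10.5, 1.5, 19.9]
finger_gap: 0.5
```

A force of 20 N, well above the 5 N needed, with the corner about 5–6 mm below the cap's top. The button is on its stop. Retracting the way I came.

Call:
servo_tool(
  series=[
    [-0.3,0,-0.6,0,0,0],
    [-0.7,0,-1.3,0,0,0],
    [-0.7,0,-2.5,0,0,0],
    [-0.7,0,-4.5,0,0,0],
    [-0.7,0,-7,0,0,0],
    [-1,0,-9.5,0,0,0],
    [-1.5,0,-12,0,0,0],
    [-2,0,-14.5,0,0,0],
    [-2.5,0,-17,0,0,0],
    [-2.5,0,-18,0,0,0],
  ],
)

```text
clock: 8.05
eef_pos: [506.5, -99.6, 228.0]
eef_rot: [-3.139, 0.503, -2.997]
wrist_force: [0.1, -0.9, 0.5]
finger_gap: 0.5
```

Run:
```python
from h import *
im=cv2.cvtColor(camera("side")["pixels"],cv2.COLOR_RGB2BGR)[110:260,170:370]
cv2.imwrite("pics/s4.png",cv2.resize(im,None,fx=4,fy=4,interpolation=cv2.INTER_CUBIC))
p,R=cur();d=p-H;print(p,d@ex,d@ey,read_state()["joints"])
for a in [(-90,0,230),(-20,0,230)]:print(rel(W(*a),Rt(0)))
```

```text
[506.40020512 -99.69050981 228.10767799] -144.6795169821736 26.641076020216477 [-0.39545905 -0.04367239  1.93513091  0.33742747  0.83612228 -2.28469107]
[-4.886e+00 -2.643e+00  2.484e+00 -3.000e-03  5.040e-01 -3.000e-03]
[-1.1017e+01 -2.6140e+00  5.8630e+00 -3.0000e-03  5.0400e-01 -3.0000e-03]
```

View pics/s4.png

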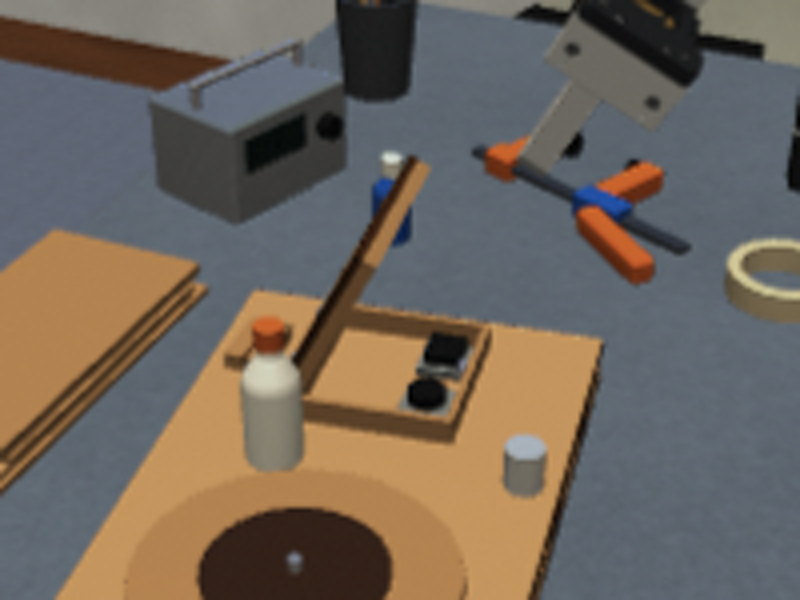

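The button looks back up at (428,387), the flap is open and nothing has shifted. Next I go over the flap to its far (outer) side with the tool vertical.

Call:
servo_tool(
  series=[
    [-1,-0.3,0.5,0,0.06,0],
    [-2.2,-0.6,1.2,0,0.13,0],
    [-3.6,-1,1.9,0,0.2,0],
    [-5,-1.4,2.6,0,0.27,0],
    [-6.5,-1.8,3.4,0,0.34,0],
    [-8,-2.2,4.2,0,0.41,0],
    [-9.5,-2.5,5,0,0.47,0],
    [-10.6,-2.6,5.6,0,0.5,0],
    [-11,-2.6,5.8,0,0.5,0],
    [-11,-2.6,5.8,0,0.5,0],
  ],
)

```text
clock: 8.93
eef_pos: [633.7, -106.7, 224.0]
eef_rot: [3.14, -0.002, -2.997]
wrist_force: [-0.2, -0.1, -0.1]
finger_gap: 0.5
```

Run:
```python
from h import *
p,R=cur();d=p-H;print(p,d@ex,d@ey,read_state()["joints"])
# contact corner 8mm robot side of TCP; contact r=95 on outer face
for th in (1.1,1.0,.9,.8,.7,.6,.5,.4,.3,.2,.1,0,-.06):
    r=95;x=-r*np.cos(th)+6*np.sin(th);z=66+r*np.sin(th)+6*np.cos(th)
    print(th,round(x),round(z),rel(W(x+8,0,z),Rt(0)))
```

```text
[ 633.6682442  -106.73790681  223.98439888] -19.816311409670366 1.028589406380601 [-2.24093657e-01  5.00976158e-01  1.20001851e+00  5.45750164e-04
  1.44279439e+00 -1.93915597e+00]
1.1 -38 153 [ 9.790e-01 -1.150e-01  7.061e+00  1.000e-03 -2.000e-03 -3.000e-03]
1.0 -46 149 [ 1.832e+00 -1.180e-01  7.484e+00  1.000e-03 -2.000e-03 -3.000e-03]
0.9 -54 144 [ 2.639e+00 -1.210e-01  7.989e+00  1.000e-03 -2.000e-03 -3.000e-03]
0.8 -62 138 [ 3.390e+00 -1.240e-01  8.572e+00  1.000e-03 -2.000e-03 -3.000e-03]
0.7 -69 132 [ 4.080e+00 -1.260e-01  9.227e+00  1.000e-03 -2.000e-03 -3.000e-03]
0.6 -75 125 [ 4.702e+00 -1.290e-01  9.948e+00  1.000e-03 -2.000e-03 -3.000e-03]
0.5 -80 117 [ 5.2480e+00 -1.3200e-01  1.0727e+01  1.0000e-03 -2.0000e-03 -3.0000e-03]
0.4 -85 109 [ 5.7130e+00 -1.3400e-01  1.1557e+01  1.0000e-03 -2.0000e-03 -3.0000e-03]
0.3 -89 100 [ 6.0930e+00 -1.3600e-01  1.2429e+01  1.0000e-03 -2.0000e-03 -3.0000e-03]
0.2 -92 91 [ 6.3850e+00 -1.3800e-01  1.3335e+01  1.0000e-03 -2.0000e-03 -3.0000e-03]
0.1 -94 81 [ 6.5840e+00 -1.4000e-01  1.4265e+01  1.0000e-03 -2.0000e-03 -3.0000e-03]
0 -95 72 [ 6.6900e+00 -1.4100e-01  1.5211e+01  1.0000e-03 -2.0000e-03 -3.0000e-03]
-0.06 -95 66 [ 6.7080e+00 -1.4200e-01  1.5781e+01  1.0000e-03 -2.0000e-03 -3.0000e-03]
```

Call:
servo_tool(
  series=[
    [0,0,2.5,0,0,0],
    [0,0,5,0,0,0],
    [0,-0.1,6.7,0,0,0],
    [0.3,-0.1,7.05,0,0,0],
    [1,-0.1,7.1,0,0,0],
    [1.8,-0.1,7.5,0,0,0],
    [2.6,-0.1,8,0,0,0],
    [3.4,-0.1,8.6,0,0,0],
    [4.1,-0.1,9.2,0,0,0],
    [4.4,-0.1,9.6,0,0,0],
  ],
)

```text
clock: 9.77
eef_pos: [589.4, -114.8, 132.2]
eef_rot: [-3.141, 0.003, -2.999]
wrist_force: [0.6, -0.3, 2.8]
finger_gap: 0.6
```

Run:
```python
from h import *
im=cv2.cvtColor(camera("side")["pixels"],cv2.COLOR_RGB2BGR)[110:260,170:370]
cv2.imwrite("pics/s5.png",cv2.resize(im,None,fx=4,fy=4,interpolation=cv2.INTER_CUBIC))
p,R=cur();d=p-H;print(p,d@ex,d@ey,read_state()["wrist_force"])
for th in (.6,.5,.4,.3,.2,.1,0,-.06):
    r=95;x=-r*np.cos(th)+6*np.sin(th);z=66+r*np.sin(th)+6*np.cos(th)
    print(th,round(x),round(z),rel(W(x+8,0,z),Rt(0)))
```

```text
[ 588.92714242 -114.83281936  131.35631892] -65.26054897910338 -0.4257383554222156 [ 0.29344116 -0.59011757  2.81165575]
0.6 -75 125 [ 0.177  0.042  0.676 -0.001  0.001 -0.004]
0.5 -80 117 [ 7.260e-01  4.000e-02  1.453e+00 -1.000e-03  1.000e-03 -4.000e-03]
0.4 -85 109 [ 1.194e+00  3.900e-02  2.282e+00 -1.000e-03  1.000e-03 -4.000e-03]
0.3 -89 100 [ 1.577e+00  3.800e-02  3.153e+00 -1.000e-03  1.000e-03 -4.000e-03]
0.2 -92 91 [ 1.872e+00  3.700e-02  4.057e+00 -1.000e-03  1.000e-03 -4.000e-03]
0.1 -94 81 [ 2.074e+00  3.700e-02  4.987e+00 -1.000e-03  1.000e-03 -4.000e-03]
0 -95 72 [ 2.183e+00  3.700e-02  5.932e+00 -1.000e-03  1.000e-03 -4.000e-03]
-0.06 -95 66 [ 2.203e+00  3.800e-02  6.503e+00 -1.000e-03  1.000e-03 -4.000e-03]
```

View pics/s5.png

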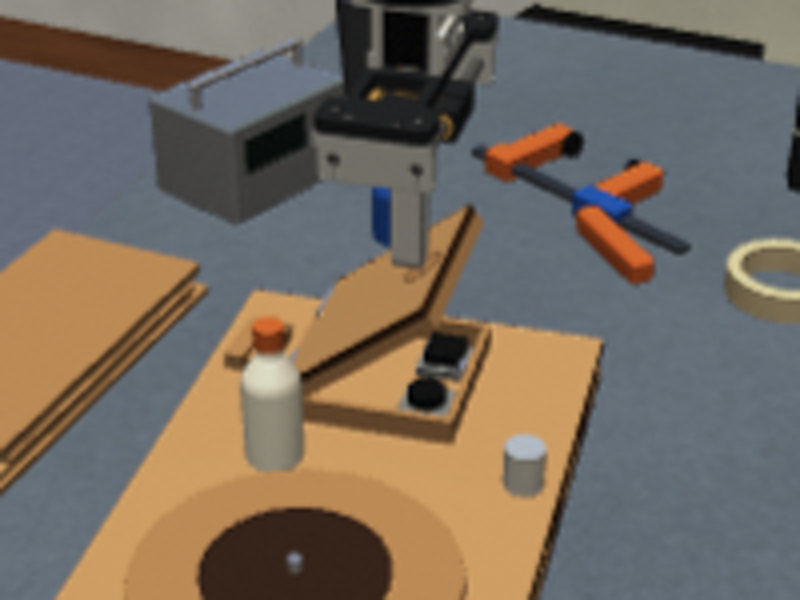

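The flap is half down under the fingertip at about (408,262), close to the ring, with a light contact force. Continuing the arc to the stop.

Call:
servo_tool(
  series=[
    [0.6,0,1.3,0,0,0],
    [1.1,0,2.1,0,0,0],
    [1.5,0,3,0,0,0],
    [1.9,0,3.9,0,0,0],
    [2.2,0,4.8,0,0,0],
    [2.3,0,5.5,0,0,0],
    [2.4,0,6,0,0,0],
    [2.4,0,6.4,0,0,0],
    [2.4,0,6.6,0,0,0],
    [2.4,0,6.6,0,0,0],
  ],
)

```text
clock: 10.65
eef_pos: [566.2, -117.9, 66.0]
eef_rot: [-3.141, 0.0, -2.998]
wrist_force: [-7.2, 0.4, 23.4]
finger_gap: 0.6
```

23 N at z=66 means it is on the stop. Letting go straight up.

Call:
servo_tool(
  series=[
    [0,0,-0.5,0,0,0],
    [0,0,-1.5,0,0,0],
    [0,0,-4,0,0,0],
    [0,0,-8,0,0,0],
    [0,0,-12,0,0,0],
    [0,0,-15,0,0,0],
    [0,0,-16,0,0,0],
    [0,0,-16,0,0,0],
    [0,0,-16,0,0,0],
    [0,0,-16,0,0,0],
  ],
)

```text
clock: 11.48
eef_pos: [565.3, -117.7, 222.2]
eef_rot: [3.14, -0.003, -2.998]
wrist_force: [0.9, 0.4, -0.9]
finger_gap: 0.6
```

Call:
servo_tool(
  series=[
    [0,0,0,0,0,0],
    [0,0,0,0,0,0],
    [0,0,0,0,0,0],
    [0,0,0,0,0,0],
    [0,0,0,0,0,0],
    [0,0,0,0,0,0],
    [0,0,0,0,0,0],
    [0,0,0,0,0,0],
    [0,0,0,0,0,0],
    [0,0,0,0,0,0],
  ],
)

```text
clock: 12.32
eef_pos: [566.1, -117.9, 224.5]
eef_rot: [-3.142, 0.0, -2.998]
wrist_force: [1.2, 0.1, -0.1]
finger_gap: 0.9
```

Run:
```python
from h import *
im=cv2.cvtColor(camera("side")["pixels"],cv2.COLOR_RGB2BGR)[110:260,170:370]
cv2.imwrite("pics/s6.png",cv2.resize(im,None,fx=4,fy=4,interpolation=cv2.INTER_CUBIC))
s=read_state();print(s["clock"],s["eef_pos"],s["wrist_force"])
```

```text
12.3667 [ 566.09240207 -117.90645221  224.50030414] [-0.31838863  0.72697744 -0.39259637]
```

View pics/s6.png

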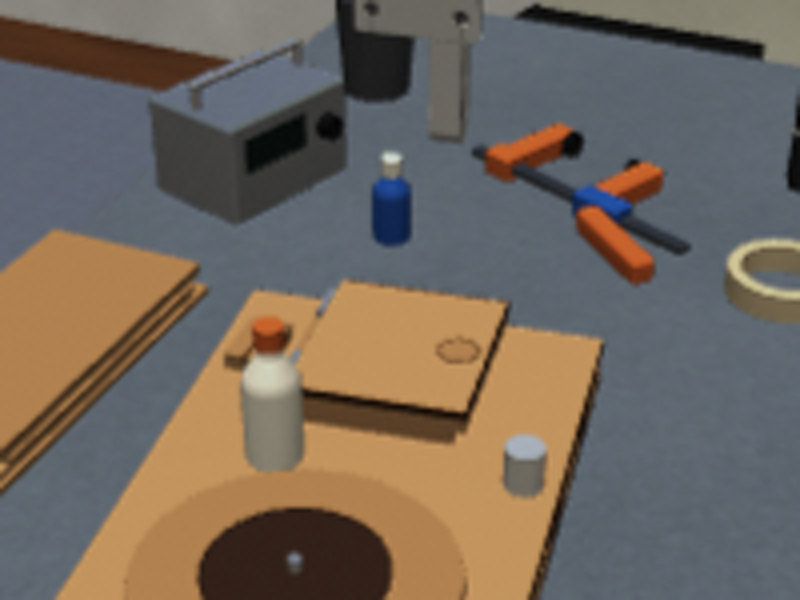

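The flap is shut and still level 1.7 s after release, with the ring at (458,350) as at the start. All loose things are where they were, and the tool is clear.

```bash
python3 -c "
from cell import *
print(sign_off())"
```

```text
the job is handed in; nothing more can be done
None
```

The job is done and handed in at about 12.4 s on the robot clock; the hand-in gave no verdict.

- **Opening:** I pressed the flap at its ring to the stop (23.5 N on the wrist), and it popped fully open once I lifted clear.
- **Round button:** It was the left one of the pair. I pushed it to its stop with the gripper leaning back from the flap (20 N) and let go; the next picture showed it up again. I never touched the square button.
- **Closing:** I pushed the flap down on its outer face, near the ring, to the stop (23 N) and retreated upward.

**Last checks:** The final side picture, about 1.7 s after I let go, shows the flap shut and level with the ring where it was at the start. The loose things in view had not moved, and the tool was about 150 mm above the flap with no contact force. I judged the flap and button positions from pictures and forces, as their joint values can't be read directly. The screwdriver was out of frame in that last picture. No check failed; the two cameras disagreed by about 4 mm on the ring's position, so I used the average.

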